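# Slide-lid cutter case: collar and cutter onto the arbor

### The arm

A 6-joint arm with a two-finger parallel gripper is mounted at the origin on a cart in front of the work surface, level with it; the furniture and walls round the work are solid. World frame = base frame: x ahead of the robot, y to its left, z up, the work surface at z = 0. Lengths are in m, angles in degrees, forces in N, time in s.
With the tool pointing down it reaches from about 0.375 to 0.975 m from the base axis. Payload 3.8 kg.
Tool frame: the origin (TCP) lies on the centre line of the jaws, within the pads' length; the fingertips stand 22 mm ahead of it and the grasp point (between the pads) lies 3 mm ahead of it; z points along the fingers, y is the line along which they close (so a half turn about z gives the same grasp; the last joint's range is limited). The gripper opens to 88 mm and grips with 3 to 60 N. Pads are 18 mm wide; open, the fingers measure 123 mm over their backs; the gripper's body (75 mm by 187 mm) begins 45 mm behind the grasp point.
Start: joints at [-78.833, 15.12, 91.902, -0, 72.978, -2.114], TCP at [0.155, -0.657, 0.261] pointing down, gripper open.
Joint ranges: [-150.88, 150.88], [-54.13, 125.18], [17.81, 147.31], [-75.09, 255.09], [0, 152.58], [-146.25, 146.25]. Speed limits (degrees/s): [147.25, 147.25, 180, 180, 180, 180].

### API

Orientations are given as [roll, pitch, yaw] about the fixed x, y, z axes, in that order (R = Rz(yaw) Ry(pitch) Rx(roll)).
In Python, from workcell import env gives the robot as it stands. The module is installed in compiled form; this text tells all that it offers.
- The arm moves only by the tool jog_arm, never from a script. Its argument "rows" is a list of rows, each a list of 2 entries, a list of its own where there are three numbers: the shift along the world's x, y, z in m, then the turn, a rotation vector about the world's x, y, z in rad. A call has 1 to 8 rows; each row shifts and turns the commanded pose from where the row before left it; what a row does not reach is not made up. A row lasts 1/8 s, in which the tool goes at most 62.5 mm and 10.7 degrees, less where a joint would pass 70% of its speed; a pose out of reach is approached as far as the arm can. A call is refused whole if a number of a shift passes 0.0625 or a number of a turn 0.188, either way. A call with a gripper value outside its range is refused whole. "grip" is the closure, from -1 (fully open) to 1 (shut), set as the call begins (left out, the last holds). The fingers move at their own pace and stop on an object; "grip_force" is the grip in N (left out, the last holds). Time passes only in rows, so rows that do not move let the fingers close. It gives the time, the measured TCP pose, the force, the opening and the grip force at its end, in the units of the state.
- env.state(): the state, without advancing time (a new reading comes with each control period).
- env.snapshot(name): name is "scene" or "top" or "wrist"; returns (picture, depth): 384x512x3 uint8, red, green, blue; 384x512 float32, m along the optical axis (not along the pixel's ray), 0 where there is no reading.
- env.camera_params(name): a dict with "fovy" (degrees; the focal length in pixels is half the picture's height over the tangent of half this angle, whatever the lens; pixels are square), "cx", "cy" (the principal point, pixels), "R" (3x3) and "t" (3): a world point X has camera coordinates R X + t; the wrist camera has in their place "tool_from_camera" (4x4, takes a point from camera to tool coordinates, whose origin is the TCP and whose axes are the flange's). Camera axes: x right, y down, z forward; pixel columns grow to the right and rows downward; lengths in m; the calibration is good to about 2 mm. A picture is of the moment at which its call begins: read the wrist's pose just before it. camera_params takes no time and is no camera call.
- env.finish_job(): hands the job in; it is judged then, once.
Trained networks look in the newest picture that a camera, given by its name, has taken for a name from the list of things; names that differ only in an ending like _2 or _b are one class to them, and where a whole thing is asked for, a point or a joint stands for the part that bears it (a point fixed in the world has none). Each returns a list of dicts, best first, with "conf" (0 to 1); they miss things now and then, are a little off and sometimes report something else, mostly with a low value. They report only what shows in the picture. A call takes as long as a camera call.
- env.boxes_of(thing, camera): "rect" ([left, top, right, bottom] in pixels, round what is visible of it).
- env.cut_out(thing, camera): "region" (384x512 bool, what is visible of it) and "rect" ([left, top, right, bottom] in pixels, round what is visible of it).
The state is a dict: "time": time; "joint_positions": joint angles; "joint_velocities": joint speeds; "effort": joint torques, N m; "tool_pos": TCP position; "tcp_rot": TCP orientation; "wrist_force": force on the tool from outside, world axes, zero at the start; "moment": the same for the moment, N m; "gripper_width": finger opening in m; "gripper_force": force on a finger pad.
Only numpy, scipy, OpenCV 4.12 (cv2) and the standard library are available. Lean on these libraries where they do the work, as an engineer would, in place of code of your own. Each camera call takes 0.05 s, during which the arm holds its last target. There are 200 camera calls.

### The job

The spare cutter set lies in the wooden slide-lid case: pull the clear lid straight out along its grooves until it is free and lay it flat on the bench, clear of the case and of everything else. Then build up the upright arbor for the higher cutter setting: fit the taller of the two distance collars down onto the arbor's flange, and then the toothed cutter on top of it with its hub up, lowering each part until it sits rather than letting it drop down the spindle. Leave the shorter collar in the case and do not disturb the other things on the bench.

Things in the scene. Friction and masses are not known exactly. Their poses are not given: they have to be found in the camera images.
- case: Heavy light-wood slide-lid case, fixed, 160 x 116 mm, 56 mm tall. Origin under its centre, on the bench; +x points to its closed rear wall, -x to the open end where the lid comes out, z up. Side walls 10 mm thick, inner faces at y = +-48 mm. Inner floor at z = 12 mm; front wall up to z = 43 mm, rear wall to z = 56 mm. It holds the cutter in front and the collars behind.
- case_mouth (a point): Middle of the case's open end at the height of the groove floor (x = -80, y = 0, z = 44 mm of the case, axes as the case's). The grooves in the side walls run from here back to the rear wall, 5 mm deep into the walls, z = 44 to 50.5 mm, under lips that end at z = 56.5 mm.
- case_bays (a point): Inner floor between the two collar compartments (x = 34, y = 0, z = 12 mm of the case, axes as the case's). Each is 80 mm long (case x = -6 to 74) and 46 mm wide, holding one collar, near y = +25 or -25 mm, in either order. The cutter's compartment is case x = -74 to -10, 96 mm wide. Dividers 4 mm thick, up to z = 30 mm of the case.
- lid: Loose clear plastic sheet 152 (x) x 103 x 5 mm, about 0.15 kg, in the case's grooves with 1.5 mm play each side and in height. Origin at the centre of its underside, axes as the case's while in the grooves. Shut, its origin is at x = -3 mm of the case; it may start up to 15 mm open and is free beyond x = -157 mm. Slides with light friction.
- lid_handle (a point): Centre of the lid's handle: an aluminium bar across the lid, 12 mm thick (lid x), 50 mm long (lid y), standing 18 mm up from the lid's upper face. This point is x = +20, y = 0, z = +14 mm from the lid's origin.
- collar_tall: Loose steel distance collar (plain ring), 30 mm outside, 16 mm bore, 26 mm tall, 0.08 kg, standing upright in a rear compartment of the case. Origin at the centre of its underside, z along its bore.
- collar_short: The other steel collar, same 30 mm outside and 16 mm bore, only 12 mm tall; it stays in the case. Origin at the centre of its underside.
- cutter: Loose steel toothed cutter, 0.14 kg: disc 59 mm over the teeth and 8 mm thick, with a round hub 28 mm across standing 14 mm above the disc (22 mm in all), 16 mm bore right through. Lies hub up in the front compartment. Origin at the centre of the disc's underside, z up through the hub.
- arbor_stand: Upright stub arbor clamped in a grey fixture with an 84 x 84 mm foot, fixed to the bench. Origin under the centre of the foot, on the bench, z up along the arbor. Round steel flange 40 mm across with its top at z = 50 mm; from it rises the spindle, 13.6 mm across up to z = 108 mm, then a cone to 6 mm across at its tip at z = 117 mm.
- arbor_flange (a point): Centre of the flange's top face on the arbor's axis (50 mm above the stand's origin): the collar's underside comes to rest here, the cutter's underside 26 mm above it.
- oil_bottle: Bystander, easily tipped: oiler with a red spout, 46 mm across, 150 mm tall, behind the work. Origin under its centre. Free bench top for the lid: x = 0.31 to 0.68, y = -0.15 to 0.45 m; also x = 0.31 to 0.57, y = -0.24 to -0.45 m. Not listed and fixed: cables between these two areas, a screwdriver and the key machine beyond the second.
- padlock: Bystander: brass padlock lying flat, 71 (x) x 46 x 20 mm. Origin under its centre.
- tape_measure: Bystander: tape measure, 64 (x) x 78 x 35 mm. Origin under its centre.
- pin_tin: Bystander: flat rectangular tin, lid shut, 66 (x) x 94 x 30 mm. Origin under its centre.
- cup_clips: Bystander: open plastic cup, 72 mm across, 60 mm tall. Origin under its centre.
- blank_box_2: Bystander: small carton, 71 (x) x 110 x 50 mm. Origin under its centre.
- screwdriver_b: Bystander: small screwdriver lying along its y axis, 23 (x) x 157 x 22 mm. Origin under its centre.

How it is judged (in metres and radians):
On the way, in this order (a step that is already met when the one before it is completed fails the run):
1. the lid has been drawn out along its grooves until practically clear of the case (x of lid in the frame of case below -0.145 m and y of lid in the frame of case between -0.03 and 0.03 m and z of lid in the frame of case below 0.08 m), for 0.02 s.
2. the taller collar is down on the arbor's flange, with the lid lying flat on the bench (horizontal distance between collar_tall and arbor_flange below 0.003 m and z of collar_tall in the frame of arbor_flange between -0.0025 and 0.0025 m and angle between collar_tall's own z axis and vertical below 0.05 rad and height (world z) of lid below 0.005 m and angle between lid's own z axis and vertical below 0.04 rad), for 0.2 s.
3. the cutter sits on the collar, hub up (horizontal distance between cutter and arbor_flange below 0.003 m and z of cutter in the frame of arbor_flange between 0.0235 and 0.0285 m and angle between cutter's own z axis and vertical below 0.05 rad), for 0.2 s.
At the end, for the whole second after the job is handed in: Lid flat on the bench (within 4 mm and 0.04 rad), touching neither case, stand nor bystanders; taller collar on the flange, cutter on the collar, hub up (each within 3 mm of the axis, 2.5 mm in height, 0.05 rad upright); shorter collar in the case; all at rest (all of step 3 and height (world z) of lid below 0.004 m and angle between lid's own z axis and vertical below 0.04 rad and contact force between lid and oil_bottle below 0.05 N and contact force between lid and padlock below 0.05 N and contact force between lid and tape_measure below 0.05 N and contact force between lid and pin_tin below 0.05 N and contact force between lid and cup_clips below 0.05 N and contact force between lid and blank_box_2 below 0.05 N and contact force between lid and screwdriver_b below 0.05 N and contact force between lid and case below 0.05 N and contact force between lid and arbor_stand below 0.05 N and horizontal distance between collar_tall and arbor_flange below 0.003 m and z of collar_tall in the frame of arbor_flange between -0.0025 and 0.0025 m and angle between collar_tall's own z axis and vertical below 0.05 rad and x of collar_short in the frame of case between -0.075 and 0.075 m and y of collar_short in the frame of case between -0.049 and 0.049 m and z of collar_short in the frame of case below 0.03 m and linear speed of each of lid, collar_tall, collar_short, cutter below 0.02 m/s).
It fails at once if another thing on the bench is pushed more than 2 cm or tipped over ((distance of oil_bottle from where it was at the start of the episode above 0.02 m or angle between oil_bottle's own z axis and vertical above 0.35 rad) or (distance of padlock from where it was at the start of the episode above 0.02 m or angle between padlock's own z axis and vertical above 0.35 rad) or (distance of tape_measure from where it was at the start of the episode above 0.02 m or angle between tape_measure's own z axis and vertical above 0.35 rad) or (distance of pin_tin from where it was at the start of the episode above 0.02 m or angle between pin_tin's own z axis and vertical above 0.35 rad) or (distance of cup_clips from where it was at the start of the episode above 0.02 m or angle between cup_clips's own z axis and vertical above 0.35 rad) or (distance of blank_box_2 from where it was at the start of the episode above 0.02 m or angle between blank_box_2's own z axis and vertical above 0.35 rad) or distance of screwdriver_b from where it was at the start of the episode above 0.02 m).
It fails at once if the taller collar is let drop down the spindle (faster than 0.5 m/s there) (horizontal distance between collar_tall and arbor_flange below 0.006 m and z of collar_tall in the frame of arbor_flange below 0.06 m and linear speed of collar_tall above 0.5 m/s).
It fails at once if the cutter is let drop down the spindle (faster than 0.5 m/s there) (horizontal distance between cutter and arbor_flange below 0.006 m and z of cutter in the frame of arbor_flange below 0.06 m and linear speed of cutter above 0.5 m/s).
It also fails if it takes over 72 s, if anything falls off the work surface, if the arm or the gripper's body presses on something with over 40 N, if the wrist force passes 120 N, or if a joint passes its speed limit or range.

## Working session

There is one attempt and no reset: what is moved stays moved. The work goes in short steps, Python scripts to look and compute and a tool call to move; the robot and the scene stay as the last step left them, time stands still between calls to the robot, and variables do not carry over. Pictures are saved under pics/ and viewed, at most 10 in all, crops included, and the job is handed in when it is done.

Besides the shell and the picture viewer there is one more tool, called after "Call:" as name(argument=value, ...) on one line, values as JSON. jog_arm: Moves the arm, as the interface text tells. Its arguments: {"type":"object","properties":{"rows":{"type":"array","items":{"type":"array"}},"grip":{"type":"number"},"grip_force":{"type":"number"}},"required":["rows"]}

```bash
mkdir -p pics; cat > h.py <<'E'
import numpy as np, cv2
from workcell import env
from scipy.spatial.transform import Rotation as Ro
def cam(n):
    p=env.camera_params(n); f=192/np.tan(np.radians(p["fovy"])/2)
    if n=="wrist":
        s=env.state(); T=np.eye(4); T[:3,:3]=Ro.from_euler('xyz',s["tcp_rot"],degrees=True).as_matrix(); T[:3,3]=s["tool_pos"]
        W=T@np.array(p["tool_from_camera"])
    else:
        R=np.array(p["R"]);W=np.eye(4);W[:3,:3]=R.T;W[:3,3]=-R.T@np.array(p["t"])
    return f,p["cx"],p["cy"],W
def cloud(n,d,C):
    f,cx,cy,W=C
    v,u=np.mgrid[:384,:512]
    P=np.stack([(u-cx)/f*d,(v-cy)/f*d,d],-1)
    X=P@W[:3,:3].T+W[:3,3]; X[d==0]=np.nan
    return X
def ray(C,u,v,z):
    f,cx,cy,W=C
    r=W[:3,:3]@np.array([(u-cx)/f,(v-cy)/f,1]); o=W[:3,3]
    return o+r*(z-o[2])/r[2]
def proj(C,X):
    f,cx,cy,W=C
    c=W[:3,:3].T@(np.array(X)-W[:3,3]); return f*c[0]/c[2]+cx,f*c[1]/c[2]+cy
def snap(n):
    C=cam(n); im,d=env.snapshot(n); return C,im,cloud(n,d,C)
def save(im,name,s=1.5): cv2.imwrite('pics/'+name,cv2.resize(im[:,:,::-1],None,fx=s,fy=s))
E
python3 - <<'E'
from h import *
print(env.state())
for n in("top","scene"):
    C,im,X=snap(n); save(im,n+'1.png'); print(n,C[0],C[3][:3,3],C[3][:3,2])
    for t in ["case","lid","lid_handle","collar_tall","collar_short","cutter","arbor_stand","oil_bottle","padlock","tape_measure","pin_tin","cup_clips","blank_box_2","screwdriver_b"]:
        for r in env.cut_out(t,n)[:2]:
            p=X[r["region"]]; p=p[~np.isnan(p[:,0])]
            print(t,round(r["conf"],2),np.round(r["rect"]),np.round(np.percentile(p,[3,50,97],axis=0),3).tolist() if len(p) else None)
E
```

```text
{'time': 0.0, 'joint_positions': array([-7.88351339e+01,  1.51697131e+01,  9.19787707e+01, -1.37155649e-03,
        7.29782659e+01, -2.11350412e+00]), 'joint_velocities': array([-0.04530235,  0.02165209,  0.026085  , -0.03734772, -0.03974511,
        0.11212713]), 'effort': array([ 9.17770813e-04, -5.02105057e+01, -3.56872165e+01,  7.28760241e-02,
        2.94186885e-02, -1.32356186e-04]), 'tool_pos': array([ 0.15490913, -0.65631765,  0.25940484]), 'tcp_rot': array([-1.79873288e+02, -3.36473727e-03,  1.32787694e+01]), 'wrist_force': array([-0.24781574,  1.06721987,  0.39938491]), 'moment': array([-0.01176328, -0.02075114,  0.0692778 ]), 'gripper_force': 0.0, 'gripper_width': 0.08816495307253429}
top 493.0801702347491 [0.418224   0.04824175 1.36156029] [ 0.11915595 -0.02266301 -0.99261687]
case 0.97 [245. 164. 294. 227.] [[0.504, -0.078, -0.0], [0.608, -0.041, 0.055], [0.653, 0.044, 0.06]]
lid 0.96 [245. 170. 287. 225.] [[0.492, -0.06, 0.044], [0.562, -0.014, 0.049], [0.634, 0.031, 0.065]]
lid_handle 0.66 [246. 170. 290. 226.] [[0.492, -0.062, 0.043], [0.562, -0.015, 0.049], [0.635, 0
[... 1888 characters left out ...]
, [0.372, 0.288, 0.032], [0.414, 0.32, 0.037]]
padlock 0.55 [301. 223. 321. 236.] [[0.364, -0.065, 0.001], [0.386, -0.051, 0.013], [0.431, -0.038, 0.021]]
tape_measure 0.98 [191. 245. 221. 271.] [[0.359, 0.253, 0.005], [0.372, 0.29, 0.032], [0.417, 0.321, 0.037]]
tape_measure 0.72 [254. 180. 294. 208.] [[0.49, -0.056, 0.045], [0.555, -0.009, 0.049], [0.633, 0.034, 0.066]]
cup_clips 0.87 [125. 193. 151. 219.] [[0.646, 0.367, 0.007], [0.664, 0.399, 0.039], [0.717, 0.43, 0.06]]
blank_box_2 0.57 [116. 217. 160. 254.] [[0.517, 0.379, 0.005], [0.525, 0.433, 0.048], [0.582, 0.485, 0.053]]
screwdriver_b 0.47 [229. 242. 260. 252.] [[0.391, 0.129, -0.001], [0.397, 0.177, 0.014], [0.421, 0.215, 0.022]]
```

```bash
python3 - <<'E'
from h import *
im=cv2.imread('pics/top1.png'); im=cv2.resize(im,(512,384),interpolation=cv2.INTER_AREA)
cv2.imwrite('pics/top1c.png',cv2.resize(im[100:300,80:430],None,fx=2.28,fy=2.28,interpolation=cv2.INTER_CUBIC))
E
```

```text
(no output)
```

View pics/top1c.png

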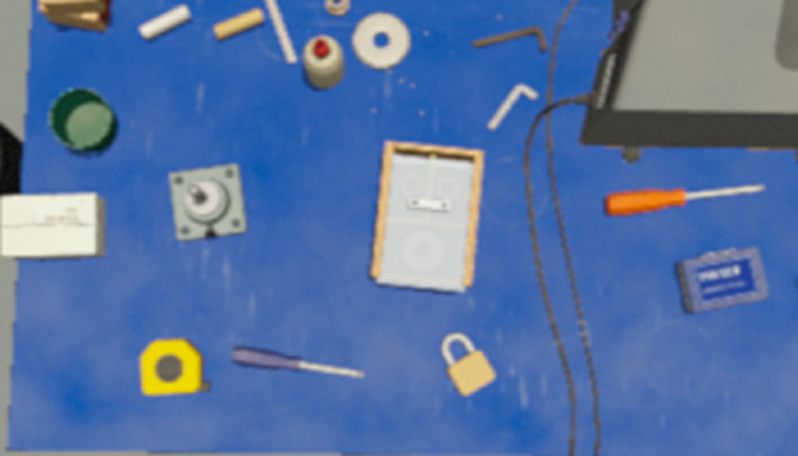

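The top view shows the case at crop (430,215), yaw about -5°, with its mouth facing the robot. The stand is at (207,205), the padlock at (468,368), the screwdriver at (300,362), and the bench is free between the last two. I'll move in for a closer look.

Call:
jog_arm(rows=[[[0.025,0.041,0.005],[0,0,0.077]],[[0.025,0.041,0.005],[0,0,0.077]],[[0.025,0.041,0.005],[0,0,0.077]],[[0.025,0.041,0.005],[0,0,0.077]],[[0.025,0.041,0.005],[0,0,0.077]],[[0.025,0.041,0.005],[0,0,0.077]],[[0.025,0.041,0.005],[0,0,0.077]],[[0.025,0.041,0.005],[0,0,0.077]]])

```text
time: 2.5
tool_pos: [0.3557, -0.3276, 0.3012]
tcp_rot: [179.9, -0.0, 48.7]
wrist_force: [1.4, -0.7, 0.3]
gripper_width: 0.088
gripper_force: 0.0
```

Call:
jog_arm(rows=[[[0.025,0.041,0.005],[0,0,0.077]],[[0.025,0.041,0.005],[0,0,0.077]],[[0.025,0.041,0.005],[0,0,0.077]],[[0.025,0.041,0.005],[0,0,0.077]],[[0.025,0.041,0.005],[0,0,0.077]],[[0.025,0.041,0.005],[0,0,0.077]],[[0.02,0.041,0.0],[0,0,0.077]],[[0.02,0.041,0.0],[0,0,0.077]]])

```text
time: 3.5
tool_pos: [0.5457, 0.0005, 0.3311]
tcp_rot: [180.0, 0.0, 84.0]
wrist_force: [0.3, 0.3, -0.1]
gripper_width: 0.0883
gripper_force: 0.0
```

```bash
python3 - <<'E'
from h import *
s=env.state(); print(s["time"],s["tool_pos"],s["tcp_rot"])
print(np.round(env.camera_params("wrist")["tool_from_camera"],3).tolist())
C,im,X=snap("wrist"); save(im,'w1.png'); np.save('w1.npy',X)
for t in ["case","lid","lid_handle","collar_tall","collar_short","cutter"]:
    for r in env.cut_out(t,"wrist")[:2]:
        p=X[r["region"]]; p=p[~np.isnan(p[:,0])]
        print(t,round(r["conf"],2),np.round(r["rect"]),np.round(np.percentile(p,[3,50,97],axis=0),3).tolist() if len(p) else None)
E
```

```text
3.5 [5.45692651e-01 5.35228330e-04 3.31058491e-01] [1.79954214e+02 3.84574746e-03 8.40248574e+01]
[[0.0, -0.964, -0.266, 0.067], [1.0, -0.0, 0.001, 0.0], [-0.001, -0.266, 0.964, -0.125], [0.0, 0.0, 0.0, 1.0]]
case 0.68 [223. 135. 336. 211.] [[0.504, -0.074, 0.017], [0.609, -0.003, 0.057], [0.656, 0.046, 0.059]]
lid 0.68 [223. 142. 322. 212.] [[0.494, -0.06, 0.048], [0.566, -0.012, 0.05], [0.637, 0.031, 0.068]]
lid_handle 0.3 [241. 324. 268. 334.] [[0.48, -0.332, 0.001], [0.511, -0.326, 0.008], [0.548, 0.016, 0.399]]
cutter 0.38 [244.   0. 307.  27.] [[0.554, 0.204, 0.001], [0.585, 0.217, 0.015], [0.632, 0.23, 0.025]]
```

View pics/w1.png

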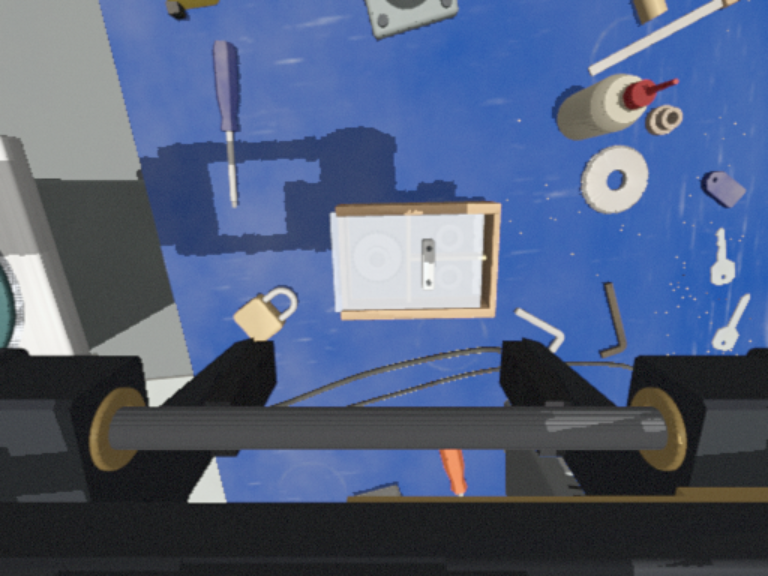

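The wrist view shows the case at px (415,262), the bright handle at (428,263), the cutter at (377,257), and the two collars at (452,235) and (450,277). I'll compute the positions.

```bash
python3 - <<'E'
from h import *
X=np.load('w1.npy')
def rect(m,n):
    p=X[m][:,:2]; r=cv2.minAreaRect((p*1000).astype(np.float32)); print(n,len(p),np.round(r[0],1),np.round(r[1],1),round(r[2],1),np.median(X[m][:,2]).round(4))
reg=(X[...,0]>.46)&(X[...,0]<.68)&(X[...,1]>-.09)&(X[...,1]<.07)
z=X[...,2]
rect(reg&(z>.061)&(z<.09),'handle'); 
rect(reg&(z>.0535)&(z<.0605)&~((X[...,0]<.61)&(abs(X[...,1]+.01)<.035)),'case')
rect(reg&(z>.045)&(z<.0525),'lid')
rect(reg&(z>.045),'all')
C=cam("wrist")
for u,v,zz in((285,175.5,.068),):print(ray(C,u,v,zz))
# handle by both static cams too
for n in("top","scene"):
    C,im,Y=snap(n); r=(Y[...,0]>.5)&(Y[...,0]<.62)&(Y[...,1]>-.05)&(Y[...,1]<.03)&(Y[...,2]>.06)
    p=Y[r]; print(n,len(p),p.mean(0).round(4))
E
```

```text
handle 269 [585.3 -15.6] [49.6 10.6] 85.4 0.0679
case 1748 [576.1 -15.1] [116.4 159.4] 85.2 0.0574
lid 5935 [571.5 -10.6] [108.4 163.5] 85.2 0.05
all 65604 [559.8 -13.7] [116.4 192.3] 85.2 0.3929
[ 0.58325393 -0.01607535  0.068     ]
top 3733 [ 0.534  -0.0087  0.6513]
scene 2302 [0.528  0.0067 0.4895]
```

Call:
jog_arm(rows=[[[0.01,-0.004,-0.03],[0,0,0.021]],[[0.01,-0.004,-0.04],[0,0,0]],[[0.01,-0.004,-0.04],[0,0,0]],[[0.0093,-0.004,-0.04],[0,0,0]],[[0,0,-0.04],[0,0,0]],[[0,0,-0.03],[0,0,0]],[[0,0,-0.02],[0,0,0]]], grip=0.32)

```text
time: 4.82
tool_pos: [0.5834, -0.0178, 0.0891]
tcp_rot: [-179.9, 0.0, 85.0]
wrist_force: [0.4, -0.2, 0.0]
gripper_width: 0.0299
gripper_force: 0.0
```

Call:
jog_arm(rows=[[[0,0,-0.008],[0,0,0]],[[0,0,-0.008],[0,0,0]],[[0,0,0],[0,0,0]]])

```text
time: 5.2
tool_pos: [0.5847, -0.017, 0.0751]
tcp_rot: [180.0, -0.0, 85.1]
wrist_force: [0.3, 0.4, -0.6]
gripper_width: 0.0301
gripper_force: 0.0
```

Call:
jog_arm(rows=[[[0,0,0],[0,0,0]],[[0,0,0],[0,0,0]],[[0,0,0],[0,0,0]],[[0,0,0],[0,0,0]]], grip=1, grip_force=25)

```text
time: 5.7
tool_pos: [0.5849, -0.0169, 0.0755]
tcp_rot: [179.9, -0.0, 85.1]
wrist_force: [-1.5, 0.2, 4.5]
gripper_width: 0.0121
gripper_force: 25.0
```

Call:
jog_arm(rows=[[[-0.01,0.0008,0],[0,0,0]],[[-0.015,0.0013,0],[0,0,0]],[[-0.015,0.0013,0],[0,0,0]],[[-0.015,0.0013,0],[0,0,0]]])

```text
time: 6.2
tool_pos: [0.5292, -0.0122, 0.0755]
tcp_rot: [179.9, -0.0, 85.1]
wrist_force: [3.3, -0.1, 5.0]
gripper_width: 0.0118
gripper_force: 25.0
```

Call:
jog_arm(rows=[[[-0.015,0.0013,0],[0,0,0]],[[-0.015,0.0013,0],[0,0,0]],[[-0.015,0.0013,0],[0,0,0]],[[-0.015,0.0013,0],[0,0,0]],[[-0.015,0.0013,0],[0,0,0]],[[-0.015,0.0013,0],[0,0,0]],[[-0.015,0.0013,0],[0,0,0]]])

```text
time: 7.08
tool_pos: [0.4206, -0.0029, 0.0731]
tcp_rot: [-179.7, 0.0, 85.1]
wrist_force: [-0.6, 0.2, -2.4]
gripper_width: 0.0117
gripper_force: 25.0
```

Call:
jog_arm(rows=[[[-0.003,0.012,0.005],[0,0,0]],[[-0.003,0.016,0],[0,0,0]],[[-0.003,0.016,-0.005],[0,0,0]],[[0,0.005,-0.01],[0,0,0]],[[0,0,-0.01],[0,0,0]],[[0,0,-0.01],[0,0,0]],[[0,0,-0.007],[0,0,0]],[[0,0,0],[0,0,0]]])

```text
time: 8.07
tool_pos: [0.4147, 0.0455, 0.0369]
tcp_rot: [-179.9, 0.0, 85.0]
wrist_force: [0.3, -0.2, -1.0]
gripper_width: 0.0116
gripper_force: 25.0
```

Call:
jog_arm(rows=[[[0,0,-0.003],[0,0,0]],[[0,0,-0.003],[0,0,0]],[[0,0,0],[0,0,0]]])

```text
time: 8.45
tool_pos: [0.4154, 0.0458, 0.0317]
tcp_rot: [180.0, -0.0, 85.1]
wrist_force: [-0.2, -0.6, -1.9]
gripper_width: 0.0118
gripper_force: 25.0
```

Call:
jog_arm(rows=[[[0,0,-0.0015],[0,0,0]],[[0,0,0],[0,0,0]]])

```text
time: 8.7
tool_pos: [0.4155, 0.0459, 0.0315]
tcp_rot: [-180.0, 0.0, 85.1]
wrist_force: [-4.9, -0.3, 12.1]
gripper_width: 0.0116
gripper_force: 25.0
```

Call:
jog_arm(rows=[[[0,0,0],[0,0,0]],[[0,0,0],[0,0,0]],[[0,0,0.02],[0,0,0]],[[0,0,0.04],[0,0,0]],[[0.025,-0.006,0.035],[0,0,0]],[[0.04,-0.015,0.035],[0,0,0]],[[0.06,-0.02,0.01],[0,0,0]],[[0.06,-0.02,0],[0,0,0]]], grip=0.2)

```text
time: 9.7
tool_pos: [0.601, -0.015, 0.1718]
tcp_rot: [179.8, -0.0, 85.1]
wrist_force: [0.0, 0.4, -0.4]
gripper_width: 0.0353
gripper_force: 0.0
```

```bash
python3 - <<'E'
from h import *
s=env.state(); print(s["time"],s["tool_pos"],s["tcp_rot"])
C,im,X=snap("wrist"); save(im,'w2.png'); np.save('w2.npy',X)
for t in ["case","collar_tall","collar_short","cutter"]:
    for r in env.cut_out(t,"wrist")[:2]:
        p=X[r["region"]]; p=p[~np.isnan(p[:,0])]
        print(t,round(r["conf"],2),np.round(r["rect"]),np.round(np.percentile(p,[3,50,97],axis=0),4).tolist() if len(p) else None)
E
```

```text
9.7 [ 0.60096907 -0.01502647  0.1717948 ] [ 1.79791167e+02 -1.20885238e-02  8.50837628e+01]
case 0.81 [138. 130. 324. 253.] [[0.4992, -0.0675, 0.012], [0.5824, -0.0104, 0.02], [0.6528, 0.0439, 0.0582]]
case 0.66 [  1.  87. 140. 193.] [[0.3345, -0.0001, 0.0042], [0.4125, 0.0484, 0.0057], [0.4702, 0.0961, 0.0233]]
collar_tall 0.7 [250. 150. 284. 184.] [[0.5982, -0.0074, 0.0134], [0.6116, 0.0048, 0.0384], [0.625, 0.0192, 0.0399]]
collar_tall 0.65 [  2.  89. 139. 189.] [[0.3345, 0.0003, 0.0043], [0.4126, 0.0484, 0.0057], [0.4701, 0.096, 0.0233]]
collar_short 0.93 [255. 193. 280. 224.] [[0.5972, -0.0518, 0.0162], [0.6098, -0.0385, 0.0245], [0.6226, -0.0257, 0.026]]
collar_short 0.31 [ 48. 216. 117. 260.] [[0.3698, -0.0761, 0.0036], [0.3973, -0.0565, 0.0198], [0.4347, -0.0377, 0.0217]]
cutter 0.77 [165. 162. 223. 216.] [[0.51, -0.0349, 0.0146], [0.5364, -0.0079, 0.021], [0.5595, 0.0151, 0.0353]]
```

View pics/w2.png

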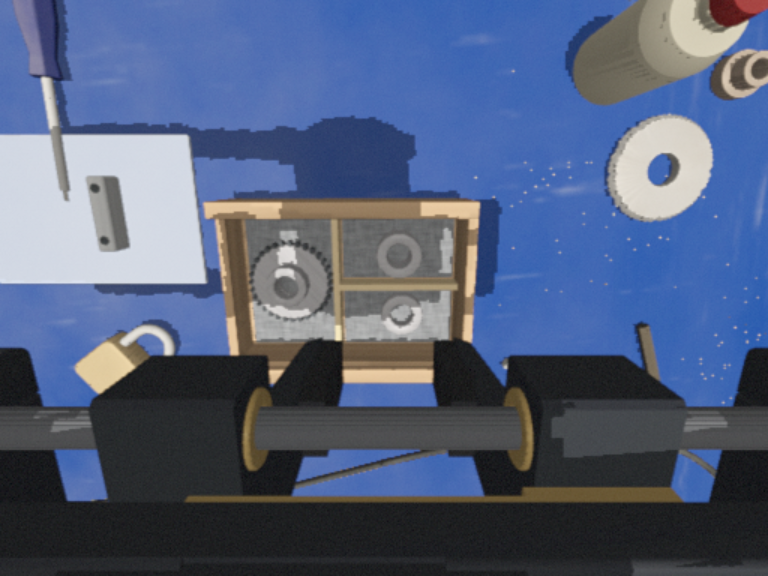

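The view shows the tall collar at (399,255), the short one at (401,315) and the cutter at (288,280). The screwdriver's tip at (65,195) overlaps the laid lid, so I'll check that before moving on.

```bash
python3 - <<'E'
from h import *
X=np.load('w2.npy'); C=cam("wrist")
for uv in ((43,130),(30,50),(127,90),(138,189)): print(uv,X[uv[1],uv[0]].round(4), ray(C,*uv,.01).round(4))
def patch(u,v):
    p=X[v-3:v+4,u-3:u+4].reshape(-1,3); return np.nanmedian(p,0).round(4)
for uv in((10,100),(110,98),(15,180),(125,180),(90,120),(30,100),(60,130),(20,140),(95,95)): print(uv,patch(*uv))
print('along tip column'); print(X[80:140:4,43].round(4)); print(X[60:140:5,40][:,2].round(4))
m=(X[...,1]>-.1)&(X[...,1]<-.02)&(X[...,0]<.46)&(X[...,0]>.35)&(X[...,2]>.012)&(X[...,2]<.03);p=X[m];print('padlock',np.percentile(p,[1,99],axis=0).round(3), p[p[:,1]>-.055][:,:2].min(0),p[:,1].max())
# collars, cutter in detail
def circ(lo,hi,c,r):
    m=(X[...,2]>lo)&(X[...,2]<hi)&(np.hypot(X[...,0]-c[0],X[...,1]-c[1])<r); q=X[m]
    (x,y),R=cv2.minEnclosingCircle((q[:,:2]*1000).astype(np.float32)); print(len(q),round(x,1),round(y,1),round(R,1),q[:,2].mean().round(4), np.percentile(q[:,:2],[0.5,99.5],axis=0).mean(0).round(4))
circ(.0345,.043,(.611,.005),.022); circ(.021,.028,(.610,-.0385),.02); circ(.0315,.04,(.535,-.01),.025); circ(.017,.026,(.535,-.01),.034)
E
```

```text
(43, 130) [0.3853 0.0617 0.0083] [0.383  0.0624 0.01  ]
(30, 50) [0.4022 0.133  0.0182] [0.3927 0.1358 0.01  ]
(127, 90) [ 0.4759  0.0939 -0.001 ] [0.4769 0.0928 0.01  ]
(138, 189) [ 0.4665 -0.0105  0.0005] [ 0.4672 -0.0073  0.01  ]
(10, 100) [0.3588 0.0936 0.0056]
(110, 98) [0.46   0.0868 0.0054]
(15, 180) [0.3365 0.0121 0.0055]
(125, 180) [0.4569 0.0018 0.0057]
(90, 120) [0.4344 0.0675 0.0057]
(30, 100) [0.3789 0.0919 0.0059]
(60, 130) [0.4136 0.0597 0.0231]
(20, 140) [0.3562 0.0538 0.0056]
(95, 95) [0.4456 0.091  0.0057]
along tip column
[[3.940e-01 1.102e-01 7.000e-04]
 [3.926e-01 1.066e-01 3.000e-04]
 [3.918e-01 1.028e-01 7.000e-04]
 [3.949e-01 9.810e-02 6.500e-03]
 [3.937e-01 9.440e-02 6.400e-03]
 [3.917e-01 9.080e-02 5.300e-03]
 [3.927e-01 8.670e-02 8.200e-03]
 [3.932e-01 8.270e-02 1.040e-02]
 [3.921e-01 7.890e-02 1.040e-02]
 [3.914e-01 7.510e-02 1.100e-02]
 [      nan       nan       nan]
 [3.888e-01 6.740e-02 1.060e-02]
 [3.867e-01 6.360e-02 9.400e-03]
 [3.842e-01 5.970e-02 7.700e-03]
 [3.818e-01 5.580e-02 6.200e-03]]
[ 0.0004 -0.0008  0.0013  0.0008  0.0001  0.009   0.0103  0.0113  0.0109
  0.0118  0.012   0.0119  0.0123  0.0121  0.0054  0.0045]
padlock [[ 0.367 -0.08   0.012]
 [ 0.435 -0.037  0.022]] [ 0.37227217 -0.05495515] -0.035522608829886275
523 611.3 5.0 14.8 0.0385 [0.6111 0.0054]
425 610.1 -39.7 14.9 0.0246 [ 0.61   -0.0395]
401 534.6 -10.2 13.9 0.0345 [ 0.5347 -0.0101]
1721 532.3 -9.7 31.4 0.0208 [ 0.5318 -0.0103]
```

```bash
python3 - <<'E'
from h import *
C=cam("top")
a=cv2.resize(cv2.imread('pics/top1.png'),(512,384),interpolation=cv2.INTER_AREA)
print('tip before',ray(C,239,264,.011).round(4)); X=np.load('w1.npy')
C2,im,Y=snap("top")
for r in env.cut_out("screwdriver_b","top")[:1]:
    p=Y[r["region"]]; print(r["conf"],r["rect"],np.nanpercentile(p,[3,50,97],axis=0).round(4))
b=im[:,:,::-1]
s=np.hstack([cv2.resize(k[225:290,150:260],None,fx=3.6,fy=3.6,interpolation=cv2.INTER_CUBIC) for k in(a,np.ascontiguousarray(b))])
cv2.imwrite('pics/cmp.png',s)
w=X[120:142,148:162]; print('w1 tip depth',X[136,156].round(4),X[125,156].round(4),X[110,155].round(4))
E
```

```text
tip before [0.3846 0.0583 0.011 ]
0.81 [180.0, 251.7, 236.1, 261.2] [[0.3913 0.1319 0.0083]
 [0.3998 0.1722 0.0169]
 [0.4125 0.2072 0.0227]]
w1 tip depth [0.3875 0.0609 0.0107] [0.3917 0.0778 0.0126] [0.3946 0.1003 0.0122]
```

View pics/cmp.png

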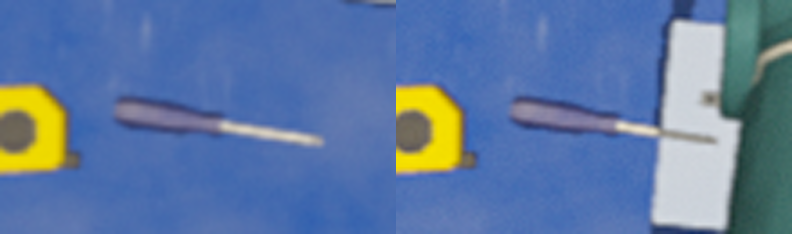

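The lid lies flat, but the screwdriver's unmoved blade overlaps it, so the lid is not clear. I'll pick it up again, watching the force, and lay it between the case and the stand.

Call:
jog_arm(rows=[[[-0.06,0.02,0],[0,0,0]],[[-0.06,0.02,0],[0,0,0]],[[-0.04,0.015,-0.03],[0,0,0]],[[-0.0255,0.006,-0.035],[0,0,0]],[[0,0,-0.035],[0,0,0]],[[0,0,-0.03],[0,0,0]],[[0,0,-0.01],[0,0,0]],[[0,0,0],[0,0,0]]])

```text
time: 11.05
tool_pos: [0.4133, 0.0463, 0.03]
tcp_rot: [-180.0, 0.0, 85.1]
wrist_force: [0.6, 1.3, 0.1]
gripper_width: 0.0356
gripper_force: 0.0
```

Call:
jog_arm(rows=[[[0,0,0],[0,0,0]],[[0,0,0],[0,0,0]],[[0,0,0],[0,0,0]]], grip=1)

```text
time: 11.42
tool_pos: [0.4151, 0.0461, 0.0309]
tcp_rot: [179.9, -0.0, 85.1]
wrist_force: [-0.8, 0.2, 3.3]
gripper_width: 0.0115
gripper_force: 25.0
```

Call:
jog_arm(rows=[[[0,0,0.003],[0,0,0]],[[0,0,0.003],[0,0,0]],[[0,0,0.003],[0,0,0]],[[0,0,0],[0,0,0]]])

```text
time: 11.92
tool_pos: [0.4143, 0.0461, 0.0392]
tcp_rot: [180.0, -0.0, 85.1]
wrist_force: [-0.6, 0.3, -1.8]
gripper_width: 0.0119
gripper_force: 25.0
```

```bash
python3 - <<'E'
from h import *
s=env.state(); print(s["wrist_force"],s["moment"])
C,im,Y=snap("top")
for r in env.cut_out("screwdriver_b","top")[:1]:
    p=Y[r["region"]]; print(r["conf"],r["rect"],np.nanpercentile(p,[3,50,97],axis=0).round(4))
for r in env.cut_out("arbor_stand","top")[:1]:
    m=r["region"]&(Y[...,2]<.03)&(Y[...,2]>.004); p=Y[m]; q=cv2.minAreaRect((p[:,:2]*1000).astype(np.float32)); print(q)
E
```

```text
[-0.60887947  0.30887766 -1.8198698 ] [-0.04646382 -0.10290507  0.00422329]
0.61 [182.4, 251.0, 210.9, 262.1] [[0.3915 0.1366 0.0095]
 [0.4019 0.1714 0.0174]
 [0.4125 0.204  0.0233]]
((588.316650390625, 248.08956909179688), (86.34225463867188, 84.47498321533203), 8.95749282836914)
```

Call:
jog_arm(rows=[[[0,0,0.025],[0,0,0]],[[0,0,0.03],[0,0,0]],[[0.02,0.015,0.015],[0,0,0]],[[0.04,0.022,0],[0,0,0]],[[0.04,0.02,0],[0,0,0]],[[0.04,0.015,0],[0,0,0]],[[0.026,0.005,0],[0,0,0]],[[0,0,-0.02],[0,0,0]]])

```text
time: 13.08
tool_pos: [0.5833, 0.1238, 0.0899]
tcp_rot: [179.7, -0.1, 85.1]
wrist_force: [-1.7, -0.1, -1.3]
gripper_width: 0.0116
gripper_force: 25.0
```

Call:
jog_arm(rows=[[[0,0,-0.02],[0,0,0]],[[0,0,-0.015],[0,0,0]],[[0,0,-0.01],[0,0,0]],[[0,0,-0.008],[0,0,0]],[[0,0,-0.004],[0,0,0]],[[0,0,0],[0,0,0]]])

```text
time: 13.82
tool_pos: [0.5802, 0.1231, 0.032]
tcp_rot: [180.0, -0.0, 85.1]
wrist_force: [-0.4, 0.5, -1.1]
gripper_width: 0.0117
gripper_force: 25.0
```

Call:
jog_arm(rows=[[[0,0,-0.0015],[0,0,0]],[[0,0,0],[0,0,0]]])

```text
time: 14.08
tool_pos: [0.5806, 0.1232, 0.031]
tcp_rot: [179.9, -0.0, 85.1]
wrist_force: [1.8, 0.8, -0.9]
gripper_width: 0.0117
gripper_force: 25.0
```

Call:
jog_arm(rows=[[[0,0,0],[0,0,0]],[[0,0,0],[0,0,0]],[[0,0,0.03],[0,0,0]],[[0,0,0.04],[0,0,0]],[[0,-0.02,0.03],[0,0,0]],[[0.01,-0.035,0],[0,0,0]],[[0.01,-0.035,0],[0,0,0]],[[0.011,-0.028,0],[0,0,0]]], grip=0.2)

```text
time: 15.08
tool_pos: [0.6115, 0.0039, 0.1309]
tcp_rot: [180.0, 0.0, 85.1]
wrist_force: [1.0, 0.2, 0.4]
gripper_width: 0.0352
gripper_force: 0.0
```

Call:
jog_arm(rows=[[[0,0,-0.03],[0,0,0]],[[0,0,-0.025],[0,0,0]],[[0,0,0],[0,0,0]]])

```text
time: 15.45
tool_pos: [0.609, 0.005, 0.0732]
tcp_rot: [-179.7, 0.0, 85.1]
wrist_force: [0.6, -0.1, -0.3]
gripper_width: 0.035
gripper_force: 0.0
```

```bash
python3 - <<'E'
from h import *
s=env.state(); print(s["time"],s["tool_pos"],s["tcp_rot"])
C,im,X=snap("wrist"); save(im,'w3.png')
def circ(lo,hi,c,r):
    m=(X[...,2]>lo)&(X[...,2]<hi)&(np.hypot(X[...,0]-c[0],X[...,1]-c[1])<r); q=X[m]
    if len(q): (x,y),R=cv2.minEnclosingCircle((q[:,:2]*1000).astype(np.float32)); print(len(q),round(x,1),round(y,1),round(R,1),q[:,2].mean().round(4))
circ(.0345,.043,(.611,.005),.02)
E
```

```text
15.45 [0.60903029 0.00499317 0.0731828 ] [-1.79709923e+02  1.44782013e-02  8.50557610e+01]
1200 611.2 5.1 15.0 0.0385
```

View pics/w3.png

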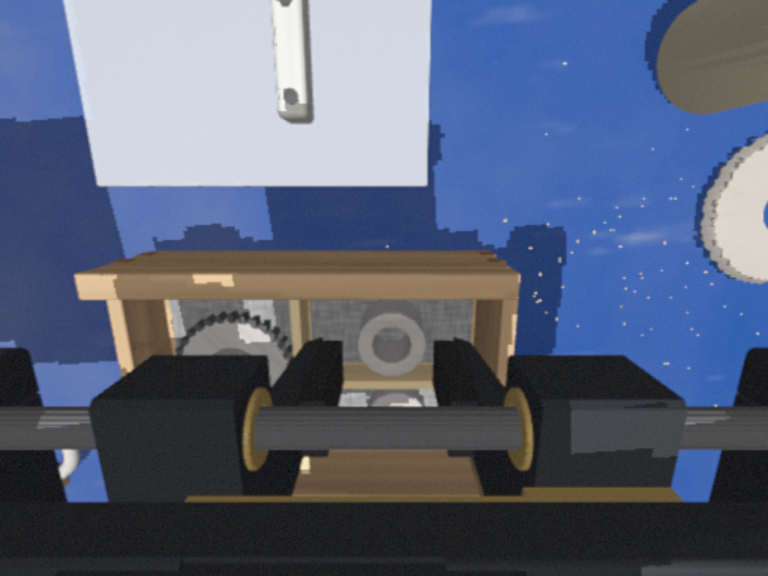

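The collar at (391,345) sits between the open fingers, at (0.611, 0.005) with radius 15 mm and its top at 38.5 mm. The lid lies clear of everything. Next I'll descend and grip.

Call:
jog_arm(rows=[[[0,0,0],[0,0,0]],[[0,0,-0.014],[0,0,0]],[[0,0,-0.014],[0,0,0]],[[0,0,0],[0,0,0]],[[0,0,0],[0,0,0]]])

```text
time: 16.12
tool_pos: [0.6109, 0.0051, 0.0471]
tcp_rot: [-180.0, 0.0, 85.1]
wrist_force: [-0.0, -1.0, 0.7]
gripper_width: 0.0355
gripper_force: 0.0
```

Call:
jog_arm(rows=[[[0,0,0],[0,0,0]],[[0,0,0],[0,0,0]],[[0,0,0],[0,0,0]]], grip=1, grip_force=20)

```text
time: 16.5
tool_pos: [0.6113, 0.0051, 0.0477]
tcp_rot: [180.0, -0.0, 85.1]
wrist_force: [0.3, 0.5, -0.3]
gripper_width: 0.0285
gripper_force: 20.0
```

Call:
jog_arm(rows=[[[0,0,0.02],[0,0,0]],[[0,0,0.04],[0,0,0]],[[0,0,0.04],[0,0,0]],[[0,0.02,0.04],[0,0,0]],[[-0.007,0.04,0.003],[0,0,0]],[[-0.008,0.04,0],[0,0,0]],[[-0.008,0.045,0],[0,0,0]],[[0,0,0],[0,0,0]]])

```text
time: 17.5
tool_pos: [0.5877, 0.1529, 0.1921]
tcp_rot: [179.9, -0.1, 85.3]
wrist_force: [-0.4, -0.6, 0.0]
gripper_width: 0.0288
gripper_force: 20.0
```

Call:
jog_arm(rows=[[[0,0,0],[0,0,0]],[[0,0,0],[0,0,0]]])

```text
time: 17.75
tool_pos: [0.5884, 0.1491, 0.1909]
tcp_rot: [180.0, 0.0, 85.0]
wrist_force: [0.0, -0.2, -0.9]
gripper_width: 0.0287
gripper_force: 20.0
```

```bash
python3 - <<'E'
from h import *
s=env.state(); print(s["time"],s["tool_pos"],s["tcp_rot"],s["gripper_width"])
C,im,X=snap("wrist"); save(im,'w4.png'); np.save('w4.npy',X)
np.savez('w4c.npz',W=C[3])
r=env.cut_out("arbor_stand","wrist"); print([(k["conf"],k["rect"]) for k in r])
def circ(X,lo,hi,c,r):
    m=(X[...,2]>lo)&(X[...,2]<hi)&(np.hypot(X[...,0]-c[0],X[...,1]-c[1])<r); q=X[m]
    if len(q)>3:
        (x,y),R=cv2.minEnclosingCircle((q[:,:2]*1000).astype(np.float32)); print(lo,len(q),round(x,1),round(y,1),round(R,1),q.mean(0).round(4))
for n in ("wrist","top"):
    if n=="top": C,im,X=snap("top")
    for lo,hi in((.046,.055),(.105,.125),(.112,.125)): circ(X,lo,hi,(.588,.248),.028)
E
```

```text
17.75 [0.58840961 0.14907502 0.19090372] [1.79973676e+02 1.23349832e-02 8.50090595e+01] 0.028731472291429652
[(0.61, [202.1, 38.3, 299.8, 136.6])]
0.046 1109 589.7 249.9 20.0 [0.5902 0.2473 0.0509]
0.105 352 589.6 249.7 7.1 [0.5898 0.2488 0.1132]
0.112 204 589.7 249.6 5.5 [0.5897 0.2493 0.1158]
0.046 63 588.3 243.0 17.9 [0.5885 0.2382 0.0497]
```

View pics/w4.png

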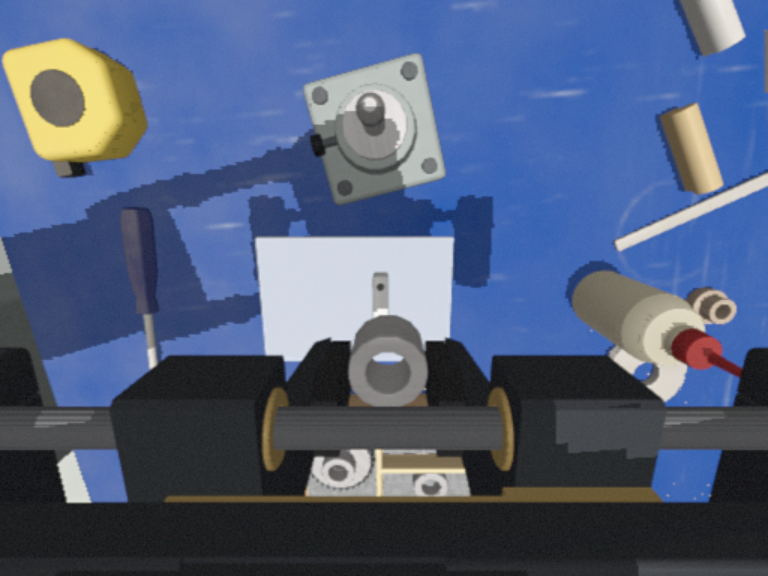

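The spindle tip is at (371,107) and the flange at (376,125); both give an axis near (0.5897, 0.2497). The collar is held at (388,362). I'll measure its offset in the hand.

```bash
python3 - <<'E'
from h import *
X=np.load('w4.npy'); c=(.5884,.149)
m=(X[...,2]>.150)&(X[...,2]<.186)&(np.hypot(X[...,0]-c[0],X[...,1]-c[1])<.025)
z=X[m][:,2]; h,e=np.histogram(z,bins=18,range=(.15,.186)); print(h)
for lo,hi in((.179,.186),(.177,.186)):
    m2=m&(X[...,2]>lo)&(X[...,2]<hi); m2[:,:]&=(np.arange(512)[None]>225)&(np.arange(512)[None]<292); q=X[m2]; (x,y),R=cv2.minEnclosingCircle((q[:,:2]*1000).astype(np.float32)); print(len(q),x,y,R,np.median(q[:,2]),np.percentile(q[:,:2],[1,99],axis=0))
E
```

```text
[  0   0   0  15  71  81  78  82  94 110 138 144 162 163 192 879 732  83]
1672 589.1365356445312 150.33697509765625 18.807788848876953 0.18189642156185176 [[0.57375569 0.13614457]
 [0.60553552 0.16324977]]
1814 589.1693115234375 150.6163787841797 18.996736526489258 0.18182359900362333 [[0.5733848  0.13617637]
 [0.60598811 0.16337096]]
```

Call:
jog_arm(rows=[[[0.0013,0.03,0],[0,0,0]],[[0,0.035,0],[0,0,0]],[[0,0.025,0],[0,0,0]],[[0,0.0106,0],[0,0,0]],[[0,0,-0.015],[0,0,0]],[[0,0,-0.01],[0,0,0]],[[0,0,0],[0,0,0]],[[0,0,0],[0,0,0]]])

```text
time: 18.9
tool_pos: [0.5895, 0.2501, 0.1652]
tcp_rot: [-180.0, 0.0, 85.0]
wrist_force: [-0.5, -0.5, 0.2]
gripper_width: 0.0284
gripper_force: 20.0
```

Call:
jog_arm(rows=[[[0,0,-0.006],[0,0,0]],[[0,0,-0.006],[0,0,0]],[[0,0,-0.006],[0,0,0]],[[0,0,0],[0,0,0]]])

```text
time: 19.4
tool_pos: [0.5889, 0.2505, 0.1465]
tcp_rot: [-179.9, 0.0, 85.1]
wrist_force: [0.8, 0.4, -1.9]
gripper_width: 0.0283
gripper_force: 20.0
```

```bash
python3 - <<'E'
from h import *
s=env.state(); print(s["tool_pos"],s["wrist_force"])
C,im,X=snap("wrist"); save(im,'w5.png')
E
```

```text
[0.58885325 0.25050335 0.14647875] [ 0.76662522  0.40548924 -1.8870081 ]
```

View pics/w5.png

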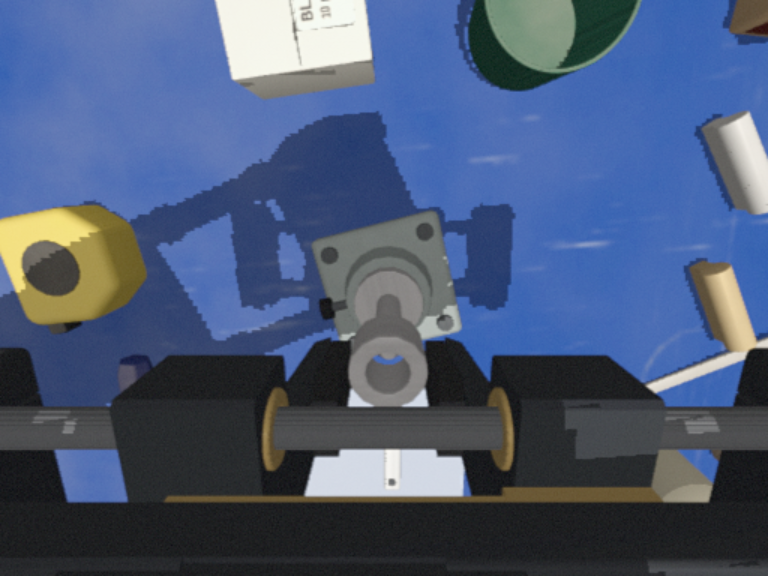

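The spindle tip shows inside the bore at (388,355) with low forces, so I'll keep lowering.

Call:
jog_arm(rows=[[[0,0,-0.004],[0,0,0]],[[0,0,-0.004],[0,0,0]],[[0,0,-0.004],[0,0,0]],[[0,0,0],[0,0,0]]])

```text
time: 19.95
tool_pos: [0.589, 0.2505, 0.1348]
tcp_rot: [-179.9, 0.0, 85.1]
wrist_force: [0.5, 0.4, -2.1]
gripper_width: 0.029
gripper_force: 20.0
```

Call:
jog_arm(rows=[[[0,0,-0.006],[0,0,0]],[[0,0,-0.008],[0,0,0]],[[0,0,-0.008],[0,0,0]],[[0,0,0],[0,0,0]]])

```text
time: 20.45
tool_pos: [0.5886, 0.2504, 0.1121]
tcp_rot: [-179.9, 0.1, 85.1]
wrist_force: [-0.4, 0.1, -1.0]
gripper_width: 0.0287
gripper_force: 20.0
```

Free-running. About 26 mm remain.

Call:
jog_arm(rows=[[[0,0,-0.008],[0,0,0]],[[0,0,-0.008],[0,0,0]],[[0,0,-0.004],[0,0,0]],[[0,0,-0.002],[0,0,0]],[[0,0,0],[0,0,0]]])

```text
time: 21.08
tool_pos: [0.5894, 0.2507, 0.0914]
tcp_rot: [-180.0, 0.0, 85.1]
wrist_force: [-1.0, 0.2, -0.8]
gripper_width: 0.0284
gripper_force: 20.0
```

Call:
jog_arm(rows=[[[0,0,-0.0015],[0,0,0]],[[0,0,-0.0015],[0,0,0]],[[0,0,0],[0,0,0]]])

```text
time: 21.45
tool_pos: [0.5894, 0.2507, 0.0884]
tcp_rot: [-180.0, 0.0, 85.1]
wrist_force: [0.0, -0.4, -0.2]
gripper_width: 0.0287
gripper_force: 20.0
```

Call:
jog_arm(rows=[[[0,0,-0.001],[0,0,0]],[[0,0,-0.001],[0,0,0]],[[0,0,0],[0,0,0]]])

```text
time: 21.82
tool_pos: [0.5894, 0.2507, 0.0863]
tcp_rot: [-180.0, 0.0, 85.1]
wrist_force: [0.6, -1.2, -1.4]
gripper_width: 0.0284
gripper_force: 20.0
```

Call:
jog_arm(rows=[[[0,0,-0.001],[0,0,0]],[[0,0,0],[0,0,0]]])

```text
time: 22.08
tool_pos: [0.5896, 0.2508, 0.0858]
tcp_rot: [180.0, -0.0, 85.1]
wrist_force: [-0.7, -0.1, 0.4]
gripper_width: 0.028
gripper_force: 20.0
```

Call:
jog_arm(rows=[[[0,0,-0.001],[0,0,0]],[[0,0,0],[0,0,0]]])

```text
time: 22.32
tool_pos: [0.5896, 0.2508, 0.0857]
tcp_rot: [180.0, -0.0, 85.1]
wrist_force: [-2.5, -2.4, 5.9]
gripper_width: 0.0284
gripper_force: 20.0
```

Call:
jog_arm(rows=[[[0,0,0],[0,0,0]],[[0,0,0],[0,0,0]],[[0,0,0.015],[0,0,0]],[[0,0,0.03],[0,0,0]],[[0,0,0.04],[0,0,0]],[[0,0,0.025],[0,0,0]],[[-0.005,-0.026,0],[0,0,0.157]],[[-0.005,-0.026,0],[0,0,0.157]]], grip=0.2)

```text
time: 23.32
tool_pos: [0.5799, 0.1986, 0.1964]
tcp_rot: [179.9, -0.0, 103.4]
wrist_force: [-0.2, -1.1, 0.2]
gripper_width: 0.0353
gripper_force: 0.0
```

Call:
jog_arm(rows=[[[-0.006,-0.026,0],[0,0,0.157]],[[-0.006,-0.026,0],[0,0,0.157]],[[-0.006,-0.026,0],[0,0,0.157]],[[-0.006,-0.026,0],[0,0,0.157]],[[-0.006,-0.026,0],[0,0,0.157]],[[-0.006,-0.026,0],[0,0,0.157]],[[-0.005,-0.026,0],[0,0,0.157]],[[-0.004,-0.027,0],[0,0,0.157]]])

```text
time: 24.32
tool_pos: [0.5345, -0.0111, 0.1956]
tcp_rot: [180.0, 0.1, 175.3]
wrist_force: [0.7, 1.1, 0.7]
gripper_width: 0.0356
gripper_force: 0.0
```

Call:
jog_arm(rows=[[[0,0,-0.035],[0,0,0]],[[0,0,-0.035],[0,0,0]],[[0,0,-0.025],[0,0,0]],[[0,0,0],[0,0,0]],[[0,0,0],[0,0,0]]])

```text
time: 24.95
tool_pos: [0.5354, -0.0103, 0.1009]
tcp_rot: [180.0, 0.1, 175.0]
wrist_force: [0.2, 0.4, 0.7]
gripper_width: 0.0353
gripper_force: 0.0
```

```bash
python3 - <<'E'
from h import *
s=env.state(); print(s["time"],s["tool_pos"],s["tcp_rot"],s["joint_positions"].round(1))
C,im,X=snap("wrist"); save(im,'w6.png')
def circ(X,lo,hi,c,r):
    m=(X[...,2]>lo)&(X[...,2]<hi)&(np.hypot(X[...,0]-c[0],X[...,1]-c[1])<r); q=X[m]
    if len(q)>3:
        (x,y),R=cv2.minEnclosingCircle((q[:,:2]*1000).astype(np.float32)); print(lo,len(q),round(x,1),round(y,1),round(R,1),q.mean(0).round(4))
circ(X,.0315,.039,(.535,-.01),.022);circ(X,.017,.025,(.534,-.01),.033)
C,im,X=snap("top")
q=X[(np.hypot(X[...,0]-.59,X[...,1]-.25)<.016)&(X[...,2]>.06)]; print('collar top',np.median(q,0))
E
```

```text
24.95 [ 0.53543196 -0.01035     0.10092923] [1.79997626e+02 1.13725161e-01 1.75026941e+02] [ -3.8   9.  117.5  -0.   53.3 -88.8]
0.0315 696 533.6 -10.2 13.8 [ 0.533  -0.0102  0.0346]
0.017 2886 535.8 -10.2 31.3 [ 0.5326 -0.01    0.0209]
collar top [0.58657041 0.24599581 0.07663577]
```

View pics/w6.png

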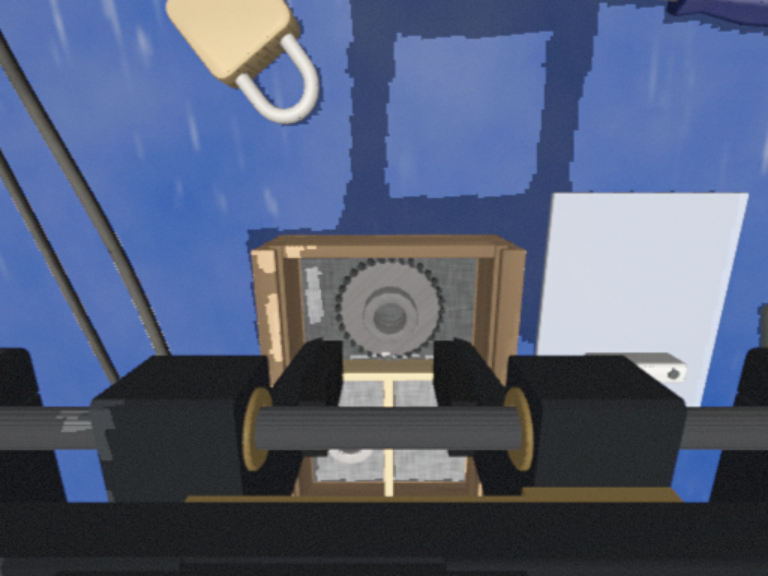

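The hub is at (390,312), midway between the fingers, at (0.534, -0.010). The collar is seated with its top near 76 mm. I'll descend to the hub.

Call:
jog_arm(rows=[[[-0.0012,0,-0.02],[0,0,0]],[[0,0,-0.02],[0,0,0]],[[0,0,-0.01],[0,0,0]],[[0,0,-0.006],[0,0,0]],[[0,0,0],[0,0,0]],[[0,0,0],[0,0,0]]])

```text
time: 25.8
tool_pos: [0.5339, -0.0103, 0.0442]
tcp_rot: [180.0, 0.1, 175.0]
wrist_force: [-0.2, -0.2, 0.5]
gripper_width: 0.035
gripper_force: 0.0
```

Call:
jog_arm(rows=[[[0,0,0],[0,0,0]],[[0,0,0],[0,0,0]],[[0,0,0],[0,0,0]]], grip=1, grip_force=25)

```text
time: 26.18
tool_pos: [0.5337, -0.0103, 0.0441]
tcp_rot: [180.0, 0.1, 175.0]
wrist_force: [-0.4, 0.6, 3.9]
gripper_width: 0.0266
gripper_force: 25.0
```

Call:
jog_arm(rows=[[[0,0,0.012],[0,0,0]],[[0,0,0.03],[0,0,0]],[[0,0,0.04],[0,0,0]],[[0,0,0.04],[0,0,0]],[[0,0.01,0.024],[0,0,0]],[[0.012,0.04,0],[0,0,0]],[[0.012,0.045,0],[0,0,0]],[[0.012,0.045,0],[0,0,0]]])

```text
time: 27.18
tool_pos: [0.5693, 0.1307, 0.1901]
tcp_rot: [-180.0, 0.0, 175.0]
wrist_force: [0.4, -1.0, -1.3]
gripper_width: 0.0263
gripper_force: 25.0
```

Call:
jog_arm(rows=[[[0.012,0.045,0],[0,0,0]],[[0.0077,0.04,0],[0,0,0]],[[0,0.025,0],[0,0,0]],[[0,0.0105,-0.01],[0,0,0]],[[0,0,-0.015],[0,0,0]],[[0,0,0],[0,0,0]],[[0,0,0],[0,0,0]]])

```text
time: 28.05
tool_pos: [0.5887, 0.249, 0.164]
tcp_rot: [-180.0, -0.1, 175.0]
wrist_force: [-0.3, -0.8, -1.2]
gripper_width: 0.0267
gripper_force: 25.0
```

```bash
python3 - <<'E'
from h import *
s=env.state(); print(s["time"],s["tool_pos"],s["tcp_rot"],s["gripper_width"],s["wrist_force"])
C,im,X=snap("wrist"); save(im,'w7.png')
E
```

```text
28.05 [0.58874348 0.24901382 0.16395683] [-1.79960676e+02 -5.19451786e-02  1.74957418e+02] 0.02671573661865745 [-0.30209547 -0.75711551 -1.22184811]
```

View pics/w7.png

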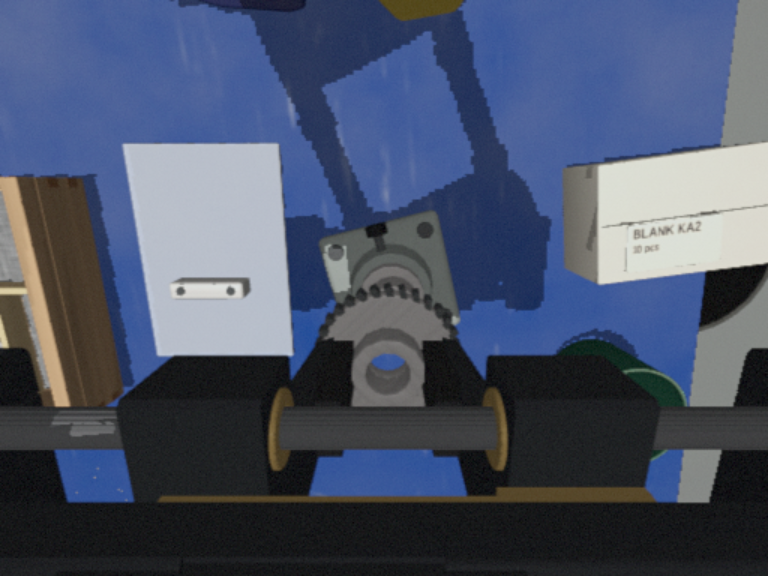

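The cutter is held level, hub up, its bore at (388,375) above the spindle. I'll start lowering it.

Call:
jog_arm(rows=[[[0.0005,0.001,-0.006],[0,0,0]],[[0,0,-0.006],[0,0,0]],[[0,0,-0.005],[0,0,0]],[[0,0,-0.004],[0,0,0]],[[0,0,0],[0,0,0]]])

```text
time: 28.72
tool_pos: [0.5891, 0.2511, 0.1428]
tcp_rot: [-180.0, -0.1, 175.0]
wrist_force: [-0.5, -1.0, -1.0]
gripper_width: 0.0264
gripper_force: 25.0
```

Call:
jog_arm(rows=[[[0,0,-0.003],[0,0,0]],[[0,0,-0.003],[0,0,0]],[[0,0,-0.003],[0,0,0]],[[0,0,0],[0,0,0]]])

```text
time: 29.22
tool_pos: [0.5892, 0.2511, 0.134]
tcp_rot: [-180.0, -0.0, 175.0]
wrist_force: [-1.6, 0.2, -0.8]
gripper_width: 0.0264
gripper_force: 25.0
```

Call:
jog_arm(rows=[[[0,-0.0004,-0.005],[0,0,0]],[[0,0,-0.006],[0,0,0]],[[0,0,-0.006],[0,0,0]],[[0,0,-0.004],[0,0,0]],[[0,0,0],[0,0,0]]])

```text
time: 29.85
tool_pos: [0.589, 0.2506, 0.1128]
tcp_rot: [-180.0, -0.1, 175.0]
wrist_force: [-0.2, -0.1, -1.1]
gripper_width: 0.0264
gripper_force: 25.0
```

Call:
jog_arm(rows=[[[0,0,-0.0015],[0,0,0]],[[0,0,-0.0015],[0,0,0]],[[0,0,0],[0,0,0]]])

```text
time: 30.22
tool_pos: [0.5894, 0.2508, 0.1105]
tcp_rot: [180.0, 0.0, 175.0]
wrist_force: [-0.9, -0.7, -1.6]
gripper_width: 0.0264
gripper_force: 25.0
```

Call:
jog_arm(rows=[[[0,0,-0.001],[0,0,0]],[[0,0,-0.001],[0,0,0]],[[0,0,0],[0,0,0]]])

```text
time: 30.6
tool_pos: [0.5893, 0.2508, 0.1083]
tcp_rot: [-180.0, -0.0, 175.0]
wrist_force: [-0.2, -0.7, -1.7]
gripper_width: 0.0267
gripper_force: 25.0
```

Call:
jog_arm(rows=[[[0,0,-0.001],[0,0,0]],[[0,0,0],[0,0,0]]])

```text
time: 30.85
tool_pos: [0.5896, 0.2508, 0.1081]
tcp_rot: [180.0, 0.0, 175.0]
wrist_force: [-2.0, -0.4, 4.5]
gripper_width: 0.0262
gripper_force: 25.0
```

Seated at the expected height, with contact force. I'll release, rise and check.

Call:
jog_arm(rows=[[[0,0,0],[0,0,0]],[[0,0,0],[0,0,0]],[[0,0,0],[0,0,0]],[[0,0,0.015],[0,0,0]],[[0,0,0.03],[0,0,0]],[[0,0,0.04],[0,0,0]],[[0,0,0.03],[0,0,0]],[[-0.03,-0.03,0],[0,0,0]]], grip=0.2)

```text
time: 31.85
tool_pos: [0.563, 0.2226, 0.228]
tcp_rot: [179.8, 0.5, 175.1]
wrist_force: [-1.2, 0.1, -0.0]
gripper_width: 0.0352
gripper_force: 0.0
```

Call:
jog_arm(rows=[[[-0.03,-0.04,0],[0,0,0]],[[-0.03,-0.03,0],[0,0,0]],[[0,0,0],[0,0,0]]])

```text
time: 32.22
tool_pos: [0.4978, 0.1493, 0.2233]
tcp_rot: [-180.0, 0.0, 174.9]
wrist_force: [0.7, -0.3, -0.2]
gripper_width: 0.0356
gripper_force: 0.0
```

```bash
python3 - <<'E'
from h import *
for n in("top","scene"):
    C,im,X=snap(n)
    d=np.hypot(X[...,0]-.59,X[...,1]-.25)
    for nm,lo,hi,r in(("disc",.078,.09,.034),("hub",.094,.102,.02),("tip",.104,.125,.02)):
        q=X[(d<r)&(X[...,2]>lo)&(X[...,2]<hi)]
        if len(q): print(n,nm,len(q),np.median(q,0).round(4))
    for t in("lid",):
        for r in env.cut_out(t,n)[:1]:
            p=X[r["region"]]; print(t,np.nanpercentile(p,[2,50,98],axis=0).round(4).tolist())
    u,v=map(int,proj(C,(.585,.17,.05))); a,b=(45,80); 
    cv2.imwrite(f'pics/f_{n}.png',cv2.resize(np.ascontiguousarray(im[v-a:v+a,u-b:u+b,::-1]),None,fx=5,fy=5,interpolation=cv2.INTER_CUBIC))
E
```

```text
top disc 94 [0.6065 0.2508 0.0832]
top hub 11 [0.599  0.2473 0.0959]
top tip 5 [0.5947 0.2493 0.1087]
lid [[0.5229, 0.0729, -0.0004], [0.6033, 0.0923, 0.0045], [0.6337, 0.1233, 0.0131]]
scene disc 137 [0.5788 0.2584 0.0835]
scene hub 31 [0.5836 0.2536 0.0973]
scene tip 21 [0.5855 0.2545 0.1103]
lid [[0.4859, 0.0771, -0.0004], [0.5554, 0.1323, 0.0049], [0.6377, 0.1814, 0.0225]]
```

View pics/f_scene.png

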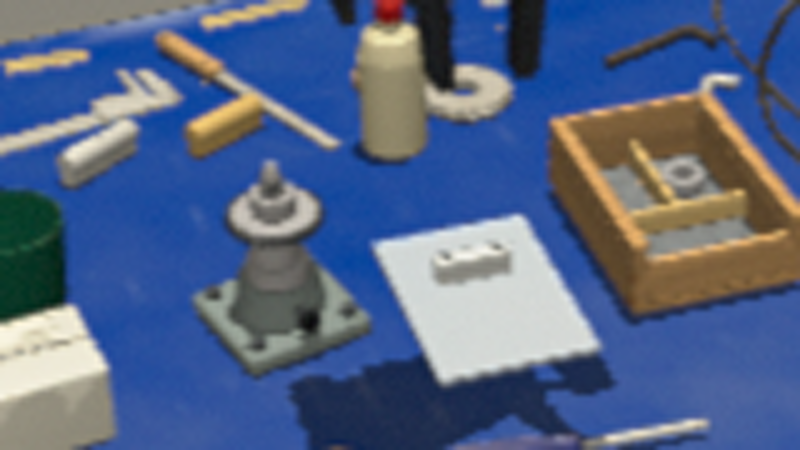

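The cutter sits hub up on the collar at (275,200). The lid lies flat and clear at (490,300), and the short collar is still in the case at (685,172). I'll hand in.

```bash
python3 -c "
from workcell import env
print(env.finish_job())"
```

```text
the job is handed in; nothing more can be done
None
```

I handed the job in at about 32 s: the lid is off and lying flat and clear, the tall collar and then the cutter (hub up) are seated on the arbor, and the short collar is still in the case; I first laid the lid overlapping a screwdriver blade and moved it to a clear spot, the screwdriver did not shift, and the hand-in returned no verdict.

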